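# Lock the blot cassette into its dock with the long rod

### The arm

A 6-joint arm with a two-finger parallel gripper is mounted at the origin on the work surface. World frame = base frame: x ahead of the robot, y to its left, z up, the work surface at z = 0. Lengths are in m, angles in rad, forces in N, time in s.
With the tool pointing down it reaches from about 0.35 to 0.85 m from the base axis. Payload 8.1 kg.
Tool frame: the origin (TCP) lies at the very end of the fingers, on their centre line; the grasp point (between the pads) lies 19 mm behind it; z points along the fingers, y is the line along which they close (so a half turn about z gives the same grasp; the last joint's range is limited). The gripper opens to 85 mm and grips with 20 to 120 N. Pads are 22 mm wide; open, the fingers measure 114 mm over their backs; the gripper's body (76 mm by 85 mm) begins 54 mm behind the grasp point. The pads swing forward as they close: fully open they stand 13 mm farther back than shut.
Start: joints at [-1.251, 0.13, 1.488, -0, 1.523, -0.085], TCP at [0.236, -0.552, 0.231] pointing down, gripper open.
Joint ranges: [-2.96, 2.96], [-0.89, 2.26], [0.02, 2.5], [-1.34, 4.48], [0, 2.73], [-2.66, 2.66]. Speed limits (rad/s): [2.39, 2.39, 2.79, 3.14, 3.14, 3.14].

### API

Orientations are given as a rotation vector (axis times angle).
In Python, from rig import sense, cams, arm gives the robot as it stands.
- The arm moves only by the tool arm_command, never from a script. Its argument "series" is text: rows parted by semicolons, each of 4 numbers parted by spaces: the shift along the tool's x, y, z in mm, then the turn about the tool's z in rad. In form: tx ty tz twist; .... A call has 1 to 10 rows; each row shifts and turns the commanded pose from where the row before left it, along the tool's axes as they then stand; what a row does not reach is not made up. A row lasts 1/8 s, in which the tool goes at most 62.5 mm and 10.7 degrees, less where a joint would pass 70% of its speed; a pose out of reach is approached as far as the arm can. A call with a gripper value outside its range is refused whole. "fingers" is the finger opening in mm, from 0 to 85.4, set as the call begins (left out, the last holds). The fingers move at their own pace and stop on an object; "squeeze" is the grip in N (left out, the last holds). Time passes only in rows, so rows that do not move let the fingers close. It gives the time, the measured TCP pose, the force, the opening and the grip force at its end, in the units of the state.
- sense(): the state, without advancing time (a new reading comes with each control period).
- cams.capture(name): name is "side" or "top" or "wrist"; returns (picture, depth): 400x640x3 uint8, red, green, blue; 400x640 float32, m along the optical axis (not along the pixel's ray), 0 where there is no reading.
- cams.camera_params(name): a dict with "fx", "fy", "cx", "cy" (pixels), "R" (3x3) and "t" (3): a world point X has camera coordinates R X + t; the wrist camera has in their place "mount" (4x4, takes a point from camera to tool coordinates, whose origin is the TCP and whose axes are the flange's). Camera axes: x right, y down, z forward; pixel columns grow to the right and rows downward; lengths in m; the calibration is good to about 2 mm. A picture is of the moment at which its call begins: read the wrist's pose just before it. camera_params takes no time and is no camera call.
- arm.hand_in(): hands the job in; it is judged then, once.
The state is a dict: "t": time; "joint_pos": joint angles; "dq": joint speeds; "tau": joint torques, N m; "ee_pos": TCP position; "ee_rot": TCP orientation; "contact_force": force on the tool from outside, world axes, zero at the start; "moment": the same for the moment, N m; "gripper_width": finger opening in m; "finger_force": force on a finger pad.
Only numpy, scipy, OpenCV 4.12 (cv2) and the standard library are available. Lean on these libraries where they do the work, as an engineer would, in place of code of your own. Each camera call takes 0.05 s, during which the arm holds its last target. There are 200 camera calls.

### The job

Push the blot cassette fully home in its dock, then thread the long steel rod with the red knob through the near ear, the cassette's green lug and the far ear until the knob sits against the near ear. Work gently, never forcing the rod or the cassette, let go of the rod, and leave the short blue-knobbed pin and the other bench things where they are.

Things in the scene. Friction and masses are not known exactly. Their poses are not given: they have to be found in the camera images.
- dock: Cream dock fixed to the bench, 220 (x) by 130 (y) mm, base 18 mm thick. Origin on the bench below the middle of the line of holes. x points away from the robot (the way the cassette is pushed home); y is the line of the holes, +y the side from which the rod goes in. Two grey ears, 10 mm thick in y, 44 mm wide in x, top at 98 mm, stand at y = +55 (near ear) and -55 mm (far ear).
- mouth (a point): Centre of the near ear's 16.5 mm round hole, on its outer face (dock x 0, y +60 mm, 70 mm above the bench); axes as the dock's. The rod enters here moving along dock -y, and its knob ends against this face. Nothing stands on the bench in line with it on the +y side for 160 mm.
- exit (a point): Centre of the far ear's 16.5 mm hole, on its outer face (dock y -60 mm, 70 mm above the bench); axes as the dock's.
- cassette (a joint): Travel of the cassette in m: 0 fully home at its hard stop, growing as it is out towards the robot (dock -x), at most 0.045. It stays where it is left (about 2.5 N of friction). Only at 0 is its lug's hole in line with the ears' holes. The cream cassette body lies behind the lug, from 35 mm to the +x side of the lug's hole, and reaches 74 mm above the bench.
- lug (a point): Centre of the 16.5 mm hole in the cassette's upright green lug, moving with the cassette, 70 mm above the bench, half-way between the ears; the lug is 12 mm thick in dock y (this point is in its middle), 40 mm wide in x, its top 95 mm above the bench.
- lip (a point): Middle of the front face of the cassette's upright green front lip, moving with the cassette, 50 mm above the bench; the face is 86 mm wide in dock y, reaches from 21 to 63 mm above the bench and looks to dock -x (to the robot). Push here along dock +x. When home it lies 60 mm to the -x side of the line of the holes.
- rod_mid (a point): Balance point of the long rod, on its axis: steel, 14 mm thick, shank 160 mm, about 160 g (varies by a third), a red knob 26 mm across and 16 mm thick at one end. Its y axis runs along the shank to the knob; it may roll about it. At the start it lies level in one of two white cradles, axis 50 mm above the bench, knob to the robot's left. The holes leave about 1 mm of play all round: let go half-way, its knob sags about 10 mm.
- cradle_a_mid (a point): The long rod's white fixed cradle: point on the rod's axis half-way between its two posts, 50 mm above the bench; y along the rod. The posts stand 40 mm to either side along y, are 10 mm thick in y, 44 mm wide in x and 57 mm high, each with an open-topped slot 16 mm wide in which the rod lies. The rod's balance point starts here. Its base is 60 by 120 by 8 mm.
- collar (a point): Centre of the underside of the long rod's red knob, on the axis (axes as the rod's), 72 mm from the balance point; it must come against the near ear's outer face. The knob's flat outer face lies 16 mm further on.
- nose (a point): End of the long rod's nose, on the axis (axes as the rod's), 88 mm from the balance point away from the knob. The last 18 mm taper from 14 to 5 mm across.
- short_pin_mid (a point): Middle of the short steel pin with a blue knob (14 mm thick, shank 120 mm), lying in the other white cradle in the same manner, too short for this job: leave it there.
- jar: Bystander: small jar with an orange lid, 48 mm across, 60 mm high; origin under its middle.
- media: Bystander: clear bottle with an orange cap, 66 mm across, 130 mm high; origin under its middle.
- buffer: Bystander: amber bottle with an orange cap, 66 mm across, 130 mm high; origin under its middle.
- beaker: Bystander: clear beaker, 70 mm across, 85 mm high; origin under its middle.
- staining_tray: Bystander: blue open tray, 140 by 100 by 30 mm; origin under its middle.
- weight: Bystander: brass weight, 44 mm across, 50 mm high; origin under its middle.
Mind the look-alikes: they are no part of the job. What is shaped like the part that bears rod_mid but black or purple is not meant.

How it is judged:
On the way, in this order (a step that is already met when the one before it is completed fails the run):
1. the cassette is pushed fully home while the rod is not yet through the near ear (value of joint cassette below 0.0025 m and y of nose in the frame of dock above 0.05 m), for 0.2 s.
2. the rod's nose has passed the near ear and the cassette's lug, in line with the holes (y of nose in the frame of dock below -0.008 m and angle between the y axis of nose and the y axis of dock, either way round below 0.12 rad and distance between nose and exit below 0.11 m and distance between collar and mouth below 0.11 m), for 0.1 s.
At the end, for the whole second after the job is handed in: The cassette is home (within 4 mm) and the long rod, released and at rest, runs through the near ear, the lug and the far ear, in line with the holes within 0.05 rad, its knob's underside within 5 mm of the near ear's outer face (distance between collar and mouth below 0.005 m and y of nose in the frame of dock below -0.094 m and angle between the y axis of nose and the y axis of dock, either way round below 0.05 rad and linear speed of rod below 0.02 m/s and value of joint cassette below 0.004 m); the robot touches nothing.
It fails at once if the rod is forced against the dock or the cassette (over 40 N) (contact force between rod and dock above 40 N or contact force between rod and cassette above 40 N).
It fails at once if the cassette is rammed (over 40 N) (contact force between the arm and cassette above 40 N).
It fails at once if the short pin or another bench thing is displaced by more than 30 mm (distance of any of short_pin_mid, jar, media, buffer, beaker, staining_tray, weight from where it was at the start of the episode above 0.03 m).
It also fails if it takes over 72 s, if anything falls off the work surface, if the arm or the gripper's body presses on something with over 40 N, if the wrist force passes 120 N, or if a joint passes its speed limit or range.

## Working session

There is one attempt and no reset: what is moved stays moved. The work goes in short steps, Python scripts to look and compute and a tool call to move; the robot and the scene stay as the last step left them, time stands still between calls to the robot, and variables do not carry over. Pictures are saved under pics/ and viewed, at most 10 in all, crops included, and the job is handed in when it is done.

Besides the shell and the picture viewer there is one more tool, called after "Request:" as a command line: name --argument value ..., lists and objects as JSON in quotes. arm_command: Moves the arm, as the interface text tells. Its arguments: {"type":"object","properties":{"series":{"type":"string"},"fingers":{"type":"number"},"squeeze":{"type":"number"}},"required":["series"]}

```bash
mkdir -p pics; cat > h.py <<'E'
import numpy as np, cv2
from scipy.spatial.transform import Rotation as Ro
from rig import sense, cams, arm
def grab(n):
    s=sense(); im,d=cams.capture(n); p=cams.camera_params(n)
    if 'R' in p: R=np.array(p['R']);t=np.array(p['t']); C=-R.T@t; A=R.T
    else:
        M=np.array(p['mount']); T=Ro.from_rotvec(s['ee_rot']).as_matrix()
        A=T@M[:3,:3]; C=T@M[:3,3]+np.array(s['ee_pos'])
    return im,d,dict(A=A,C=C,p=p)
def ray(c,u,v):
    p=c['p']; return c['A']@np.array([(u-p['cx'])/p['fx'],(v-p['cy'])/p['fy'],1])
def onz(c,u,v,z):
    r=ray(c,u,v); return c['C']+r*(z-c['C'][2])/r[2]
def cloud(c,d):
    p=c['p'];v,u=np.mgrid[:d.shape[0],:d.shape[1]]
    P=np.stack([(u-p['cx'])/p['fx']*d,(v-p['cy'])/p['fy']*d,d],-1)
    return P@c['A'].T+c['C']
def proj(c,X):
    q=c['A'].T@(np.array(X)-c['C']);p=c['p'];return q[0]/q[2]*p['fx']+p['cx'],q[1]/q[2]*p['fy']+p['cy']
def save(n,im): cv2.imwrite(f'pics/{n}.png',im[...,::-1])
E
python3 - <<'E'
from h import *
for n in('top','side'):
    im,d,c=grab(n);save(n+'0',im);np.savez(n+'0',im=im,d=d,A=c['A'],C=c['C']);print(n,c['C'],c['A'][:,2],c['p']['fx'])
s=sense();print(s['t'],s['ee_pos'],s['ee_rot'],s['contact_force'])
print(cams.camera_params('wrist'))
E
```

```text
top [0.3233794  0.01914556 1.1542346 ] [ 0.19238822  0.01222859 -0.9812427 ] 404.25002312078124
side [0.105671   1.0656625  0.81895215] [ 0.31609373 -0.77832185 -0.5424941 ] 417.8719188403462
0.1 [ 0.23615041 -0.55103029  0.23033551] [-3.07581959e+00 -6.31165326e-01  3.48952301e-04] [ 0.58826206  0.12392743 -0.05324608]
{'fx': 315.9394051248015, 'fy': 315.9394051248015, 'cx': 318.115829750996, 'cy': 191.3191382648846, 'mount': array([[ 4.59981607e-04, -9.63381784e-01, -2.68133041e-01,
         6.71077701e-02],
       [ 9.99999893e-01,  4.32249923e-04,  1.62456130e-04,
         1.16193391e-03],
       [-4.06067897e-05, -2.68133087e-01,  9.63381880e-01,
        -1.42756248e-01],
       [ 0.00000000e+00,  0.00000000e+00,  0.00000000e+00,
         1.00000000e+00]])}
```

View pics/top0.png

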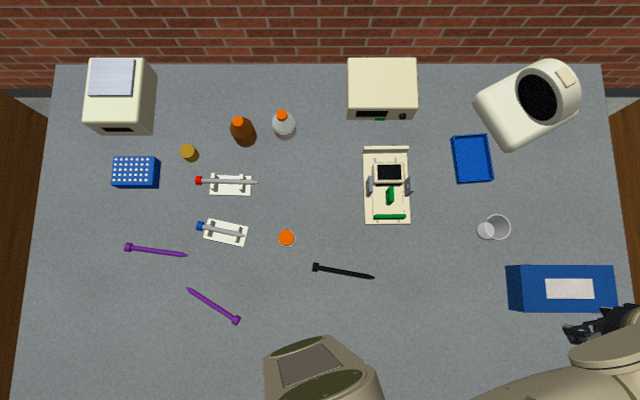

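View pics/side0.png

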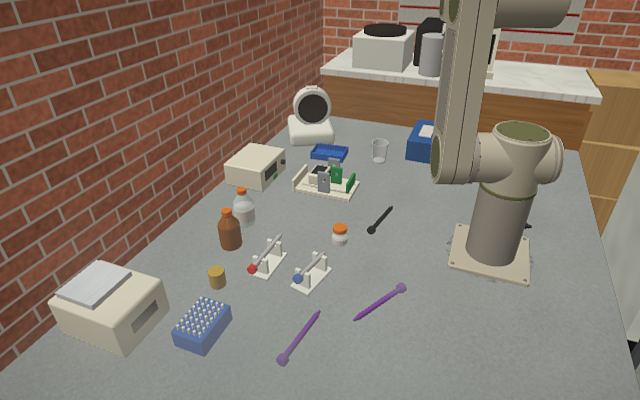

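The top view shows the red rod's knob at (199,181) and its cradle at (230,184). The dock is at (387,185), with the lip at (390,216), the lug at (390,196) and grey ears at (371,186) and (407,186). The blue pin's cradle is at (225,232) and the jar at (286,238). Next I measure these.

```bash
python3 - <<'E'
from h import *
z=np.load('top0.npz');im=z['im'];c=dict(A=z['A'],C=z['C'],p=cams.camera_params('top'));d=z['d']
hsv=cv2.cvtColor(im,cv2.COLOR_RGB2HSV).astype(int);P=cloud(c,d)
def roi(m,u0,u1,v0,v1):
    k=np.zeros_like(m);k[v0:v1,u0:u1]=m[v0:v1,u0:u1];return k
g=(abs(hsv[...,0]-65)<15)&(hsv[...,1]>120)
lip=roi(g,360,420,208,225);lug=roi(g,360,420,180,208)
for n,m in(('lip',lip),('lug',lug)):
    v,u=np.nonzero(m);print(n,len(v),u.min(),u.max(),v.min(),v.max(),P[m].min(0).round(3),P[m].max(0).round(3),np.median(P[m],0).round(3))
# high points around dock: ears
hi=roi((P[...,2]>.08)&(P[...,2]<.11),355,420,140,225)
n,l,st,ce=cv2.connectedComponentsWithStats(hi.astype(np.uint8))
for i in range(1,n):print('hi',st[i],ce[i].round(1),np.median(P[l==i],0).round(4), onz(c,*ce[i],.098).round(4))
m=roi((abs(hsv[...,2]-240)<60)&(hsv[...,1]>15)&(hsv[...,1]<60)&(P[...,2]<.03),355,420,140,228)
print('dockrect',cv2.minAreaRect(P[m][:,:2].astype(np.float32)*1000))
red=roi(((hsv[...,0]<6)|(hsv[...,0]>174))&(hsv[...,1]>150),185,215,170,195)
v,u=np.nonzero(red);print('red',u.mean(),v.mean(),onz(c,u.mean(),v.mean(),.05),len(v))
for nm,(a,b,e,f) in dict(rod=(185,265,165,200),pin=(185,260,215,250)).items():
    w=roi((P[...,2]>.045)&(P[...,2]<.075),a,b,e,f)
    q=P[w];print(nm,len(q));
    n,l,st,ce=cv2.connectedComponentsWithStats(w.astype(np.uint8))
    for i in range(1,n):
        if st[i,4]>4:print(st[i],np.median(P[l==i],0).round(3),cv2.minAreaRect(P[l==i][:,:2].astype(np.float32)*1000))
for n,u,v in(('jar',286,238),('media',282,115),('buffer',237,122),('weight',188,152)):print(n,P[v,u].round(3))
cv2.imwrite('pics/crop.png',np.hstack([cv2.resize(im[140:230,355:425],None,fx=5,fy=5,interpolation=2),cv2.resize(im[160:250,185:268],None,fx=5,fy=5,interpolation=2)])[...,::-1])
E
```

```text
lip 139 374 405 214 218 [ 0.484 -0.214  0.043] [ 0.495 -0.129  0.066] [ 0.489 -0.175  0.061]
lug 119 382 399 184 203 [ 0.524 -0.2    0.026] [ 0.581 -0.152  0.099] [ 0.544 -0.168  0.091]
hi [408 175   6  18  90] [410.5 183.3] [ 0.5734 -0.2235  0.0955] [ 0.5718 -0.2232  0.098 ]
hi [368 176   5  17  74] [369.7 184.4] [ 0.5675 -0.1147  0.0966] [ 0.5687 -0.1143  0.098 ]
hi [388 187   6  15  85] [390.5 194.1] [ 0.5435 -0.1691  0.093 ] [ 0.5424 -0.1688  0.098 ]
dockrect ((581.1268920898438, -172.2352294921875), (211.66836547851562, 132.8379669189453), 0.4919587969779968)
red 197.86274509803923 179.92156862745097 [0.59202475 0.36306094 0.05      ] 51
rod 424
[195 173  63  17 424] [0.587 0.292 0.055] ((587.9066772460938, 282.6041564941406), (174.19436645507812, 44.0643310546875), 88.58308410644531)
pin 369
[195 219  50  23 369] [0.45  0.305 0.055] ((450.266845703125, 292.7910461425781), (134.2482147216797, 43.69339370727539), 77.75741577148438)
jar [0.428 0.111 0.059]
media [0.754 0.122 0.126]
buffer [0.733 0.242 0.13 ]
weight [0.672 0.394 0.057]
```

View pics/crop.png

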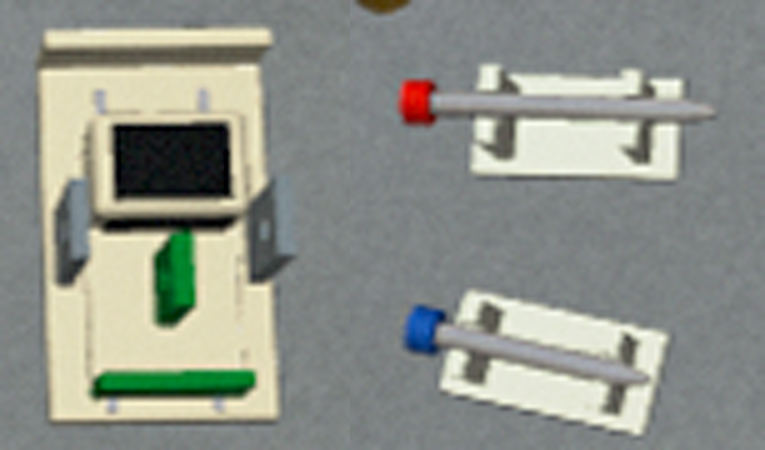

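Dock: hole line centre is about (0.570, -0.169), yaw about +0.028, cassette out about 28 mm. Rod: knob near (0.592, 0.363), axis roughly along y. I turn the tool so its x runs along +y, then go above the dock.

Request:
arm_command --series "0 0 0 -0.17; 0 0 0 -0.17; 0 0 0 -0.17; 0 0 0 -0.17; 0 0 0 -0.17; 0 0 0 -0.17; 0 0 0 -0.17; 0 0 0 0" --fingers 0 --squeeze 40

```text
t: 1.1
ee_pos: [0.2362, -0.5512, 0.2308]
ee_rot: [-2.195, -2.246, -0.001]
contact_force: [0.4, -0.3, 0.4]
gripper_width: 0.0
finger_force: 0.0
```

Request:
arm_command --series "40 27 -2 0; 40 27 -2 0; 40 27 -2 0; 40 27 -2 0; 40 27 -2 0; 40 27 -2 0; 40 27 -2 0; 40 27 -2 0; 40 27 -2 0; 40 27 -2 0"

```text
t: 2.35
ee_pos: [0.4972, -0.1437, 0.2513]
ee_rot: [2.2, 2.243, -0.0]
contact_force: [0.2, -0.4, 0.4]
gripper_width: 0.0002
finger_force: 0.0
```

Request:
arm_command --series "0 0 0 0; 0 0 0 0; 0 0 0 0"

```text
t: 2.72
ee_pos: [0.4961, -0.1461, 0.2511]
ee_rot: [-2.197, -2.245, 0.001]
contact_force: [-0.1, 0.7, -0.1]
gripper_width: -0.0002
finger_force: 0.0
```

```bash
python3 - <<'E'
from h import *
im,d,c=grab('wrist');save('w1',im);np.savez('w1',im=im,d=d,A=c['A'],C=c['C'])
s=sense();print(s['t'],s['ee_pos'],s['ee_rot'],s['contact_force'],s['joint_pos'])
E
```

```text
2.775 [ 0.49611175 -0.14614514  0.2511681 ] [-2.19741932e+00 -2.24496833e+00  4.16484812e-04] [ 0.84836281 -0.62049785  0.70359811] [-3.85508787e-01 -1.02424811e-01  1.68714188e+00 -1.80739247e-04
  1.55713373e+00 -4.06912439e-01]
```

View pics/w1.png

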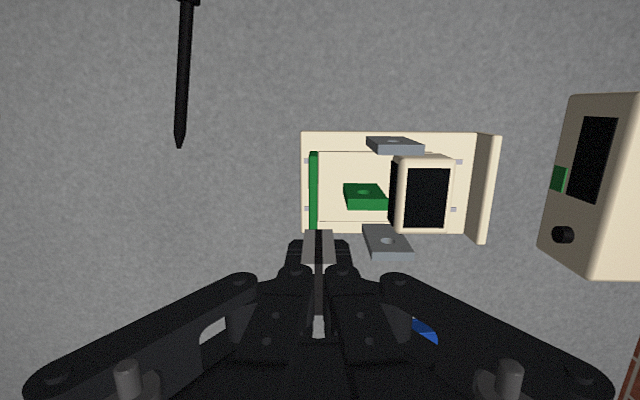

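The wrist view shows the dock with its near ear at top (395,144), the far ear at (388,242), the lug at (365,196) and the lip at (313,190). The fingertips are at (318,240). I measure the ears' tops from the depth image.

```bash
cat > ears.py <<'E'
from h import *
z=np.load('w1.npz');im=z['im'];d=z['d'];c=dict(A=z['A'],C=z['C'],p=cams.camera_params('wrist'));P=cloud(c,d)
hsv=cv2.cvtColor(im,cv2.COLOR_RGB2HSV).astype(int)
w=(P[...,2]>.088)&(P[...,2]<.105)&(P[...,0]>.5)&(P[...,0]<.65)&(P[...,1]<-.07)&(P[...,1]>-.26);w[265:]=0
n,l,st,ce=cv2.connectedComponentsWithStats(w.astype(np.uint8))
for i in range(1,n):
    if st[i,4]>20: print(st[i],np.median(P[l==i],0).round(4),cv2.minAreaRect(P[l==i][:,:2].astype(np.float32)*1000))
g=(abs(hsv[...,0]-65)<15)&(hsv[...,1]>120);g[:140]=0;g[240:]=0;g[:,:305]=0;g[:,325:]=0
q=P[g&(P[...,2]>.055)];print('lip',len(q),q.min(0),q.max(0),cv2.minAreaRect(q[:,:2].astype(np.float32)*1000))
m=(hsv[...,2]>190)&(hsv[...,1]<70)&(abs(P[...,2]-.018)<.006)&(P[...,0]>.44)&(P[...,0]<.7)
m[:120]=0;m[250:]=0
print('base',cv2.minAreaRect(P[m][:,:2].astype(np.float32)*1000))
E
python3 ears.py
```

```text
[376 143  50  13 578] [ 0.5728 -0.1192  0.098 ] ((573.1300048828125, -119.73786926269531), (44.23123550415039, 10.281805992126465), 0.8146858215332031)
[347 197  42  14 562] [ 0.5453 -0.1743  0.095 ] ((545.7190551757812, -175.12039184570312), (40.14702606201172, 12.62742805480957), 0.5799518823623657)
[370 247  45  14 570] [ 0.5741 -0.2273  0.0978] ((574.74560546875, -229.16453552246094), (44.167747497558594, 10.653685569763184), 1.618986964225769)
lip 593 [ 0.48585053 -0.21590911  0.05673008] [ 0.49494602 -0.07948658  0.39385459] ((490.2667541503906, -147.718994140625), (8.696528434753418, 136.42410278320312), 0.27811408042907715)
base ((579.3311767578125, -173.84901428222656), (208.14195251464844, 127.69528198242188), 0.7673498392105103)
```

Request:
arm_command --series "-14 -19 0 0.007; -14 -19 0 0; 0 0 40 0; 0 0 40 0; 0 0 40 0; 0 0 40 0; 0 0 30 0; 0 0 16 0; 0 0 0 0"

```text
t: 3.9
ee_pos: [0.4583, -0.174, 0.0445]
ee_rot: [-2.202, -2.238, 0.001]
contact_force: [-0.5, 0.0, 0.7]
gripper_width: 0.0003
finger_force: 0.0
```

Request:
arm_command --series "0 3 0 0; 0 3 0 0; 0 3 0 0; 0 2 0 0; 0 2 0 0; 0 2 0 0; 0 2 0 0; 0 0 0 0"

```text
t: 4.9
ee_pos: [0.4763, -0.1736, 0.0452]
ee_rot: [2.203, 2.24, 0.0]
contact_force: [-1.0, 0.4, -0.4]
gripper_width: 0.0
finger_force: 0.5
```

Request:
arm_command --series "0 3 0 0; 0 3 0 0; 0 3 0 0; 0 3 0 0; 0 2 0 0; 0 2 0 0; 0 0 0 0"

```text
t: 5.78
ee_pos: [0.4925, -0.1733, 0.0452]
ee_rot: [2.202, 2.24, 0.0]
contact_force: [-0.4, 0.1, -1.0]
gripper_width: -0.0002
finger_force: 0.5
```

Request:
arm_command --series "0 2 0 0; 0 1.5 0 0; 0 1 0 0; 0 1 0 0; 0 0 0 0"

```text
t: 6.4
ee_pos: [0.4978, -0.1732, 0.0452]
ee_rot: [2.202, 2.24, 0.0]
contact_force: [-1.6, 0.2, -1.2]
gripper_width: -0.0
finger_force: 0.8
```

Request:
arm_command --series "0 1 0 0; 0 1 0 0; 0 1 0 0; 0 0 0 0"

```text
t: 6.9
ee_pos: [0.5003, -0.1732, 0.0452]
ee_rot: [-2.202, -2.24, 0.001]
contact_force: [-5.1, -0.8, 1.9]
gripper_width: -0.0001
finger_force: 2.5
```

Request:
arm_command --series "0 1 0 0; 0 1 0 0; 0 1 0 0; 0 0 0 0"

```text
t: 7.4
ee_pos: [0.5006, -0.1732, 0.0451]
ee_rot: [-2.199, -2.236, 0.007]
contact_force: [-21.1, -0.4, 14.5]
gripper_width: -0.0002
finger_force: 10.7
```

Force rose only at 0.5006, so the cassette is on its hard stop. I back off, rise and travel to the rod.

Request:
arm_command --series "0 -5 0 0; 0 -10 0 0; 0 0 -40 0; 0 0 -50 0; 0 0 -50 0; 0 0 -60 0; 0 0 0 0" --fingers 50

```text
t: 8.28
ee_pos: [0.4924, -0.1748, 0.2526]
ee_rot: [2.194, 2.232, 0.007]
contact_force: [0.1, 0.1, -0.4]
gripper_width: 0.0498
finger_force: 0.0
```

Request:
arm_command --series "48 11 0 0; 48 11 0 0; 48 11 0 0; 48 11 0 0; 48 11 0 0; 48 11 0 0; 48 11 0 0; 48 11 0 0; 48 11 0 0; 48 11 0 0"

```text
t: 9.52
ee_pos: [0.5909, 0.3104, 0.2447]
ee_rot: [-2.202, -2.24, -0.001]
contact_force: [0.4, -0.5, 0.1]
gripper_width: 0.0503
finger_force: 0.0
```

Request:
arm_command --series "0 0 0 0; 0 0 0 0; 0 0 0 0"

```text
t: 9.9
ee_pos: [0.5907, 0.3074, 0.2453]
ee_rot: [2.204, 2.239, 0.0]
contact_force: [0.7, -0.4, 0.1]
gripper_width: 0.0501
finger_force: 0.0
```

```bash
python3 - <<'E'
from h import *
im,d,c=grab('wrist');save('w2',im);np.savez('w2',im=im,d=d,A=c['A'],C=c['C'])
s=sense();print(s['t'],s['ee_pos'],s['ee_rot'],s['contact_force'])
hsv=cv2.cvtColor(im,cv2.COLOR_RGB2HSV).astype(int);P=cloud(c,d)
red=((hsv[...,0]<6)|(hsv[...,0]>174))&(hsv[...,1]>150)&(P[...,2]<.08)&(P[...,2]>.03)
v,u=np.nonzero(red);print('red',len(v),u.mean(),v.mean(),P[red].min(0),P[red].max(0),np.median(P[red],0))
w=(hsv[...,1]<40)&(abs(P[...,0]-.59)<.03)&(P[...,2]>.051)&(P[...,2]<.06)&(P[...,1]<.345)&(P[...,1]>.18)
for y in np.arange(.20,.35,.01):
    q=P[w&(abs(P[...,1]-y)<.004)]
    if len(q):print(round(y,3),len(q),q[:,0].min().round(4),q[:,0].max().round(4),np.median(q[:,0]).round(4),q[:,2].max().round(4))
E
```

```text
9.95 [0.59078535 0.30729855 0.24559308] [2.20374900e+00 2.23858823e+00 6.13963863e-04] [ 0.91644596 -0.26163749 -1.09142191]
red 372 319.5 118.89247311827957 [0.57909911 0.35066618 0.0426122 ] [0.60310816 0.36629681 0.06467763] [0.5910978  0.3587003  0.06123077]
0.2 41 0.5828 0.5922 0.5875 0.0564
0.21 73 0.5815 0.5944 0.5874 0.0589
0.22 76 0.5814 0.5942 0.5873 0.058
0.23 97 0.5679 0.6085 0.5883 0.0586
0.24 275 0.5656 0.6096 0.5881 0.0584
0.25 79 0.5823 0.5948 0.588 0.0581
0.26 82 0.5822 0.5957 0.589 0.0579
0.27 81 0.5832 0.5955 0.5889 0.0582
0.28 83 0.5831 0.5964 0.5898 0.0582
0.29 89 0.583 0.5962 0.5896 0.0581
0.3 85 0.584 0.596 0.5895 0.0582
0.31 124 0.5713 0.6105 0.5904 0.0585
0.32 296 0.5678 0.6114 0.5902 0.0587
0.33 99 0.5847 0.5976 0.5911 0.0581
0.34 97 0.5846 0.5973 0.591 0.0586
```

View pics/w2.png

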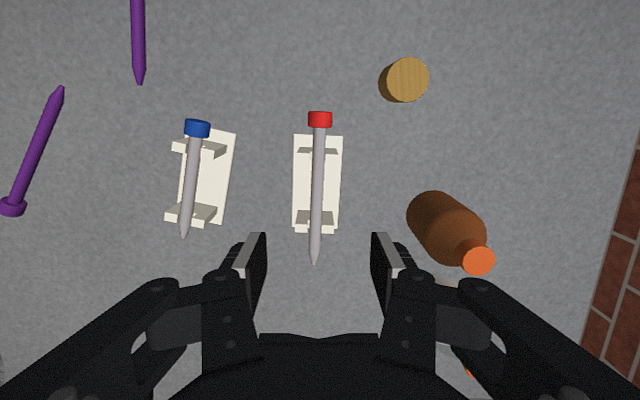

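The wrist view shows the red knob at (319,119), with the rod running down to its nose at (314,262), centred between the fingers. The rod axis has yaw -0.0285 and the collar is at y≈0.350. I grip at (0.591, 0.336), between post and knob.

Request:
arm_command --series "14 0 0 0.044; 14.5 -0.5 0 0; 0 0 40 0; 0 0 40 0; 0 0 40 0; 0 0 40 0; 0 0 30 0; 0 0 15 0; 0 0 9.5 0; 0 0 0 0"

```text
t: 11.2
ee_pos: [0.5904, 0.337, 0.0311]
ee_rot: [2.251, 2.191, 0.0]
contact_force: [0.7, 0.3, 0.0]
gripper_width: 0.0501
finger_force: 0.0
```

Request:
arm_command --series "0 0 0 0; 0 0 0 0; 0 0 0 0; 0 0 0 0; 0 0 0 0" --fingers 0 --squeeze 80

```text
t: 11.82
ee_pos: [0.591, 0.3373, 0.0321]
ee_rot: [2.251, 2.191, 0.003]
contact_force: [-0.0, -0.3, 5.9]
gripper_width: 0.0116
finger_force: 78.2
```

Request:
arm_command --series "0 0 -4 0; 0 0 -8 0; 0 0 -16 0; 0 0 -25 0; 0 0 -25 0; 0 0 -25 0; 0 0 -20 0; 0 0 0 0; 0 0 0 0"

```text
t: 12.95
ee_pos: [0.5897, 0.3367, 0.1528]
ee_rot: [-2.251, -2.191, 0.002]
contact_force: [0.1, -0.4, -1.8]
gripper_width: 0.0117
finger_force: 78.0
```

```bash
cat > rod.py <<'E'
from h import *
import sys
im,d,c=grab('wrist');save(sys.argv[1],im);np.savez(sys.argv[1],im=im,d=d,A=c['A'],C=c['C'])
s=sense();print(s['t'],s['ee_pos'],s['ee_rot'],s['contact_force'],s['moment'],s['gripper_width'])
T=Ro.from_rotvec(s['ee_rot']).as_matrix()
Q=(cloud(c,d)-np.array(s['ee_pos']))@T   # tool coordinates
m=(abs(Q[...,1])<.012)&(Q[...,0]<-.02)&(Q[...,0]>-.17)&(Q[...,2]>-.06)&(Q[...,2]<.03)&(d>0)
for x in np.arange(-.16,-.02,.01):
    q=Q[m&(abs(Q[...,0]-x)<.004)]
    if len(q)>3:
        print(round(x,3),len(q),'y',q[:,1].min().round(4),q[:,1].max().round(4),'ztop',np.percentile(q[:,2],3).round(4))
E
python3 rod.py w3
```

```text
13.0 [0.58943706 0.33651999 0.15224123] [-2.25069319 -2.19069592  0.00337986] [-0.5746604   0.46488521 -0.48105652] [0.03601746 0.04214392 0.00588475] 0.011603437284999614
-0.04 10 y -0.0066 0.0071 ztop -0.0211
-0.03 440 y -0.0065 0.0069 ztop -0.0256
-0.02 221 y -0.0064 0.0067 ztop -0.0257
```

View pics/w3.png

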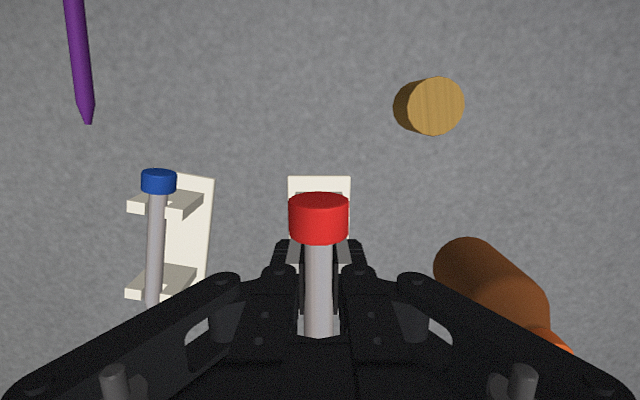

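The rod is held level between the pads, with the knob at (318,218) and the cradle empty of it. I carry it to a spot before the near ear and check its tilt from the knob and shank ridge.

Request:
arm_command --series "-27 -1 0 -0.042; -28 -1 0 0; -28 -1 0 0; -28 -2 0 0; -28 -2 0 0; -28 -2 0 0; -28 -2 0 0; -28 -2 0 0; -28 -2 0 0; -28 -2 0 0"

```text
t: 14.25
ee_pos: [0.5752, 0.0568, 0.1522]
ee_rot: [-2.203, -2.237, 0.003]
contact_force: [0.4, 0.4, -1.6]
gripper_width: 0.0117
finger_force: 78.1
```

Request:
arm_command --series "0 0 10 0; 0 0 20 0; 0 0 20 0; 0 0 20 0; 0 0 20 0; 0 0 10 0; 0 0 0 0; 0 0 0 0"

```text
t: 15.25
ee_pos: [0.577, 0.0577, 0.0546]
ee_rot: [2.204, 2.237, 0.002]
contact_force: [0.2, -0.2, -0.9]
gripper_width: 0.0114
finger_force: 78.1
```

```bash
cat > tilt.py <<'E'
from h import *
import sys
im,d,c=grab('wrist');s=sense()
print(s['t'],s['ee_pos'],s['ee_rot'],s['contact_force'])
a=2*np.arctan2(s['ee_rot'][1],s['ee_rot'][0]);print('yaw',a%np.pi)
T=Ro.from_rotvec(s['ee_rot']).as_matrix()
P=cloud(c,d);Q=(P-np.array(s['ee_pos']))@T
hsv=cv2.cvtColor(im,cv2.COLOR_RGB2HSV).astype(int)
red=((hsv[...,0]<6)|(hsv[...,0]>174))&(hsv[...,1]>150)&(Q[...,2]<.02)
q=Q[red];print('knob tool min',q.min(0).round(4),'max',q.max(0).round(4))
sh=(abs(Q[...,1])<.0035)&(Q[...,0]>-.035)&(Q[...,0]<.01)&(Q[...,2]<-.021)&(Q[...,2]>-.03)&(hsv[...,1]<60)
q=Q[sh];print('shank',len(q),np.polyfit(q[:,0],q[:,2],1),np.polyfit(q[:,0],q[:,1],1))
qk=Q[red&(abs(Q[...,1])<.003)&(Q[...,0]<.029)&(Q[...,0]>.015)];print('knobtop fit',len(qk),np.polyfit(qk[:,0],qk[:,2],1))
for n in('top','side'):
    im,d,c=grab(n);np.savez(n+sys.argv[1],im=im,d=d,A=c['A'],C=c['C']);save(n+sys.argv[1],im)
    g=np.array(s['ee_pos'])-T[:,2]*.0187
    nose=g-T[:,0]*.147; u,v=map(int,proj(c,nose));m=proj(c,[.573,-.1147,.07]);print(n,'nose',u,v,'mouth',m)
    if n=='side':cr=im[v-50:v+50,u-66:u+66];save('s'+sys.argv[1],cv2.resize(cr,None,fx=6,fy=6,interpolation=cv2.INTER_CUBIC))
E
python3 tilt.py 4
```

```text
15.3 [0.57717926 0.05769836 0.05491489] [2.20383811e+00 2.23700115e+00 2.14137777e-03] [-0.42767096 -0.5513012  -1.23666742]
yaw 1.5857315341362679
knob tool min [-0.0108 -0.0644 -0.1425] max [ 0.0666  0.0581 -0.0071]
shank 1464 [-0.0058855  -0.02398854] [-6.79950490e-03 -5.96733444e-05]
knobtop fit 715 [ 0.65087028 -0.04299792]
top nose 359 182 mouth (np.float64(368.6149517690734), np.float64(185.18794319187043))
side nose 318 182 mouth (np.float64(323.28054099098085), np.float64(179.97857428901622))
```

View pics/s4.png

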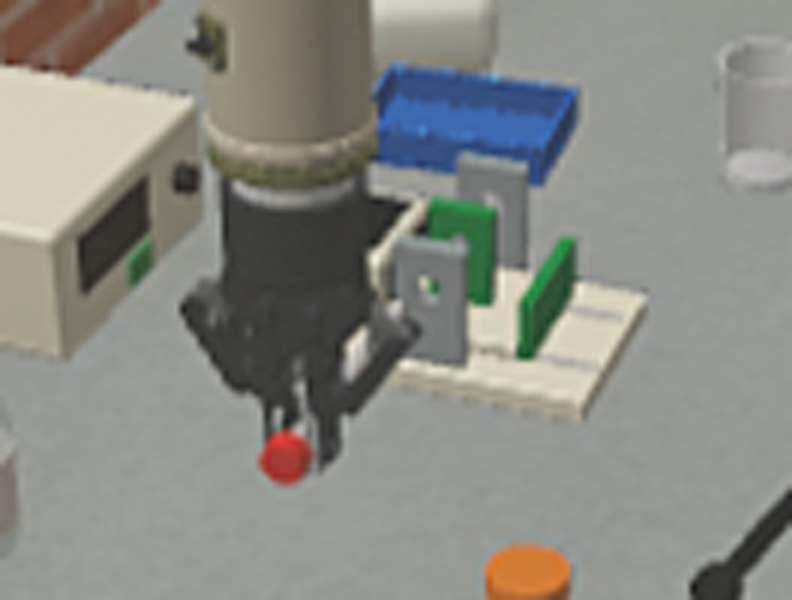

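The knob is at (285,457) in the enlarged side crop, and the near ear's hole at (428,287) shows the lug's hole roughly behind it. I shift onto the hole line and check from the top.

Request:
arm_command --series "0 -3.5 1 0; 0 -3.5 1 0; -5 0 0 0; -5 0 0 0; 0 0 0 0; 0 0 0 0"

```text
t: 16.15
ee_pos: [0.5695, 0.0475, 0.0518]
ee_rot: [-2.205, -2.238, -0.0]
contact_force: [0.8, -0.4, -1.9]
gripper_width: 0.0115
finger_force: 78.1
```

```bash
python3 - <<'E'
from h import *
s=sense();im,d,c=grab('top');print(s['ee_pos'],s['contact_force'])
m=[proj(c,[.5731,-.1197,.098]),proj(c,[.5747,-.2292,.098])];print(m)
save('t5',cv2.resize(im[150:225,335:435],None,fx=8,fy=8,interpolation=cv2.INTER_CUBIC))
E
```

```text
[0.56950057 0.04750588 0.05182707] [ 0.76067252 -0.37756408 -1.85801853]
[(np.float64(371.7252125548676), np.float64(182.80996105121832)), (np.float64(412.6994867987205), np.float64(182.29140601281486))]
```

View pics/t5.png

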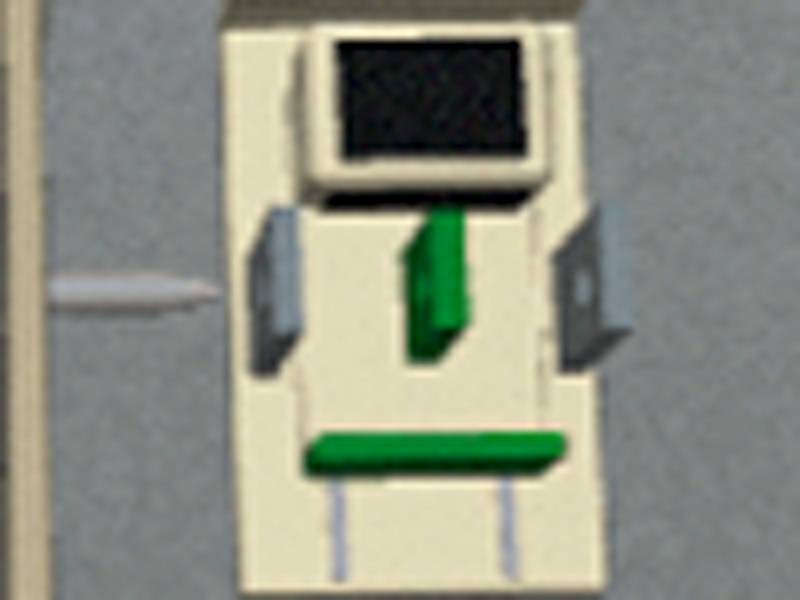

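The top crop shows the tapered nose with its tip at (218,292), about 15 mm short of the near ear at (270,290) and in line with it to about 1 mm. I go in slowly, watching the force.

Request:
arm_command --series "-4 0 -0.5 0; -4 0 0 0; -4 0 0 0; -3 0 0 0; -3 0 0 0; -2 0 0 0; -2 0 0 0; -2 0 0 0; 0 0 0 0"

```text
t: 17.32
ee_pos: [0.5698, 0.0235, 0.0523]
ee_rot: [2.205, 2.238, 0.0]
contact_force: [0.2, 0.4, -0.3]
gripper_width: 0.0115
finger_force: 78.1
```

Request:
arm_command --series "-2 0 0 0; -2 0 0 0; -2 0 0 0; -2 0 0 0; 0 0 0 0"

```text
t: 17.95
ee_pos: [0.5699, 0.0154, 0.0523]
ee_rot: [2.205, 2.238, -0.0]
contact_force: [-0.1, -0.3, -0.4]
gripper_width: 0.0117
finger_force: 78.1
```

Request:
arm_command --series "-2 0 0 0; -2 0 0 0; -2 0 0 0; -2 0 0 0; -2 0 0 0; -2 0 0 0; 0 0 0 0"

```text
t: 18.82
ee_pos: [0.5701, 0.0034, 0.0523]
ee_rot: [2.205, 2.238, -0.0]
contact_force: [0.1, -0.7, -1.2]
gripper_width: 0.0116
finger_force: 78.1
```

Request:
arm_command --series "-2 0 0 0; -2 0 0 0; -2 0 0 0; -2 0 0 0; -2 0 0 0; -2 0 0 0; 0 0 0 0"

```text
t: 19.7
ee_pos: [0.5702, -0.0086, 0.0523]
ee_rot: [2.205, 2.238, -0.0]
contact_force: [0.7, -0.5, -0.5]
gripper_width: 0.012
finger_force: 78.1
```

Request:
arm_command --series "-3 0 0 0; -3 0 0 0; -3 0 0 0; -3 0 0 0; -2 0 0 0; -2 0 0 0; -2 0 0 0; -2 0 0 0; 0 0 0 0"

```text
t: 20.82
ee_pos: [0.5705, -0.0286, 0.0523]
ee_rot: [2.205, 2.238, -0.0]
contact_force: [0.5, 0.3, -1.5]
gripper_width: 0.0115
finger_force: 78.1
```

Request:
arm_command --series "-2 0 0 0; -2 0 0 0; -2 0 0 0; -2 0 0 0; -2 0 0 0; -2 0 0 0; 0 0 0 0"

```text
t: 21.7
ee_pos: [0.5707, -0.0406, 0.0523]
ee_rot: [2.205, 2.238, -0.0]
contact_force: [0.7, 1.5, -1.4]
gripper_width: 0.0116
finger_force: 79.4
```

Request:
arm_command --series "-3 0 0 0; -3 0 0 0; -3 0 0 0; -3 0 0 0; -2 0 0 0; -2 0 0 0; -2 0 0 0; -2 0 0 0; 0 0 0 0"

```text
t: 22.82
ee_pos: [0.571, -0.0605, 0.0523]
ee_rot: [-2.205, -2.238, -0.0]
contact_force: [0.4, 1.4, -0.3]
gripper_width: 0.0117
finger_force: 79.7
```

Request:
arm_command --series "-2 0 0 0; -2 0 0 0; -2 0 0 0; -2 0 0 0; -2 0 0 0; -2 0 0 0; 0 0 0 0"

```text
t: 23.7
ee_pos: [0.5712, -0.0725, 0.0523]
ee_rot: [-2.205, -2.238, 0.0]
contact_force: [-0.1, -2.3, -1.6]
gripper_width: 0.0113
finger_force: 79.4
```

Request:
arm_command --series "-2 0 0 0; -2 0 0 0; -2 0 0 0; -2 0 0 0; -2 0 0 0; -2 0 0 0; 0 0 0 0"

```text
t: 24.58
ee_pos: [0.5714, -0.0845, 0.0523]
ee_rot: [2.205, 2.238, 0.0]
contact_force: [1.0, 2.6, -0.8]
gripper_width: 0.0112
finger_force: 79.7
```

Request:
arm_command --series "-2 0 0 0; -2 0 0 0; -2 0 0 0; -2 0 0 0; -2 0 0 0; 0 0 0 0"

```text
t: 25.32
ee_pos: [0.5715, -0.0945, 0.0523]
ee_rot: [2.205, 2.238, -0.0]
contact_force: [-0.6, -1.6, -1.0]
gripper_width: 0.0117
finger_force: 79.5
```

The nose is past the far ear, so the rod is carried by all three holes. I let go, rise, move behind the knob with closed fingers and push it home.

Request:
arm_command --series "0 0 0 0; 0 0 0 0; 0 0 0 0; 0 0 -20 0; 0 0 -30 0; 0 0 -30 0; 20 0 0 0; 20 0 0 0; 20 0 0 0; 0 0 0 0" --fingers 40

```text
t: 26.58
ee_pos: [0.5698, -0.032, 0.1311]
ee_rot: [-2.2, -2.24, 0.002]
contact_force: [0.2, 0.2, 0.7]
gripper_width: 0.0399
finger_force: 0.0
```

Request:
arm_command --series "0 0 0 0; 0 0 0 0; 0 0 0 0; 0 0 0 0; 0 0 30 0; 0 0 30 0; 0 0 18 0; 0 0 0 0" --fingers 0

```text
t: 27.58
ee_pos: [0.5693, -0.0343, 0.0527]
ee_rot: [-2.203, -2.236, 0.003]
contact_force: [-0.2, 1.2, 0.5]
gripper_width: 0.0002
finger_force: 0.0
```

```bash
python3 - <<'E'
from h import *
im,d,c=grab('wrist');s=sense();print(s['t'],s['ee_pos'],s['contact_force'])
P=cloud(c,d);hsv=cv2.cvtColor(im,cv2.COLOR_RGB2HSV).astype(int)
im2,d2,c2=grab('side')
cu,cv=map(int,proj(c2,[.573,-.08,.07]))
save('s6',cv2.resize(im2[cv-45:cv+55,cu-66:cu+66],None,fx=6,fy=6,interpolation=cv2.INTER_CUBIC))
im3,d3,c3=grab('top');save('t6',cv2.resize(im3[150:225,335:435],None,fx=8,fy=8,interpolation=cv2.INTER_CUBIC))
h3=cv2.cvtColor(im3,cv2.COLOR_RGB2HSV).astype(int);r=((h3[...,0]<6)|(h3[...,0]>174))&(h3[...,1]>150);r[:150]=0;r[225:]=0;r[:,:335]=0;r[:,435:]=0
v,u=np.nonzero(r);print('top red',len(v),u.min() if len(u) else None,u.max() if len(u) else None,v.mean())
E
```

```text
27.625 [ 0.5704087  -0.03440041  0.05418172] [ 0.57305159 -0.29385936  0.96293385]
top red 30 350 355 186.83333333333334
```

View pics/s6.png

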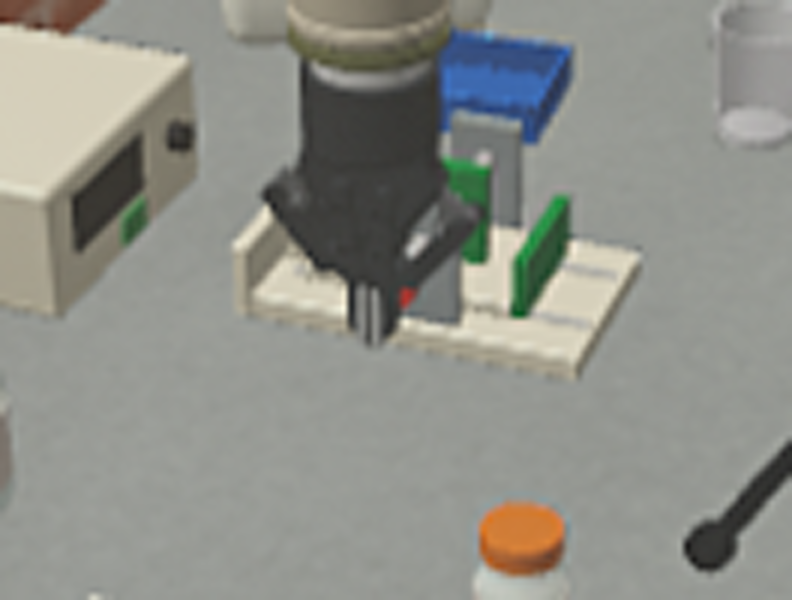

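The side crop shows the closed fingers right behind the red knob at (408,298), and the far ear's hole filled by the nose at (484,158). Now I push gently.

Request:
arm_command --series "-3 0 0 0; -3 0 0 0; -3 0 0 0; -3 0 0 0; -3 0 0 0; -3 0 0 0; -3 0 0 0; -3 0 0 0; 0 0 0 0"

```text
t: 28.85
ee_pos: [0.571, -0.0587, 0.0543]
ee_rot: [2.205, 2.238, -0.0]
contact_force: [-0.6, 0.0, -0.7]
gripper_width: 0.0004
finger_force: 0.0
```

Request:
arm_command --series "-3 0 0 0; -3 0 0 0; -3 0 0 0; -3 0 0 0; -3 0 0 0; -3 0 0 0; -2 0 0 0; 0 0 0 0"

```text
t: 29.85
ee_pos: [0.5713, -0.0786, 0.0543]
ee_rot: [2.205, 2.238, -0.0]
contact_force: [-0.0, -0.6, -0.1]
gripper_width: 0.0
finger_force: 0.0
```

Request:
arm_command --series "-2 0 0 0; -1 0 0 0; -1 0 0 0; -1 0 0 0; 0 0 0 0"

```text
t: 30.48
ee_pos: [0.5714, -0.0835, 0.0543]
ee_rot: [2.205, 2.238, -0.0]
contact_force: [-0.0, 0.6, 0.3]
gripper_width: -0.0004
finger_force: 0.1
```

Request:
arm_command --series "-1 0 0 0; -1 0 0 0; -1 0 0 0; 0 0 0 0"

```text
t: 30.98
ee_pos: [0.5714, -0.0863, 0.0543]
ee_rot: [-2.205, -2.238, -0.0]
contact_force: [-0.3, 1.8, 0.3]
gripper_width: 0.0003
finger_force: 0.9
```

Request:
arm_command --series "-1 0 0 0; -1 0 0 0; 0 0 0 0"

```text
t: 31.35
ee_pos: [0.5714, -0.0863, 0.0543]
ee_rot: [-2.203, -2.237, -0.003]
contact_force: [-0.2, 11.2, 2.3]
gripper_width: 0.0003
finger_force: 5.5
```

The knob is against the ear: position stopped while force rose to 11 N. I back off and check.

Request:
arm_command --series "5 0 0 0; 20 0 0 0; 30 0 -20 0; 30 0 -40 0; 20 0 -50 0; 0 0 -50 0; 0 0 0 0; 0 0 0 0; 0 0 0 0"

```text
t: 32.48
ee_pos: [0.5687, 0.0168, 0.2123]
ee_rot: [-2.203, -2.236, 0.003]
contact_force: [0.2, -0.4, -0.4]
gripper_width: 0.0001
finger_force: 0.0
```

```bash
python3 - <<'E'
from h import *
s=sense();im2,d2,c2=grab('side');print(s['t'],s['ee_pos'],s['contact_force'])
im3,d3,c3=grab('top')
a=cv2.resize(im3[150:225,340:430],(450,375),interpolation=cv2.INTER_CUBIC)
cu,cv=map(int,proj(c2,[.573,-.15,.07]));b=cv2.resize(im2[cv-37:cv+38,cu-35:cu+35],(350,375),interpolation=cv2.INTER_CUBIC)
save('fin',np.hstack([a,b]))
E
```

```text
32.475 [0.56874881 0.01684658 0.2122771 ] [ 0.18277954 -0.38611925 -0.3839034 ]
```

View pics/fin.png

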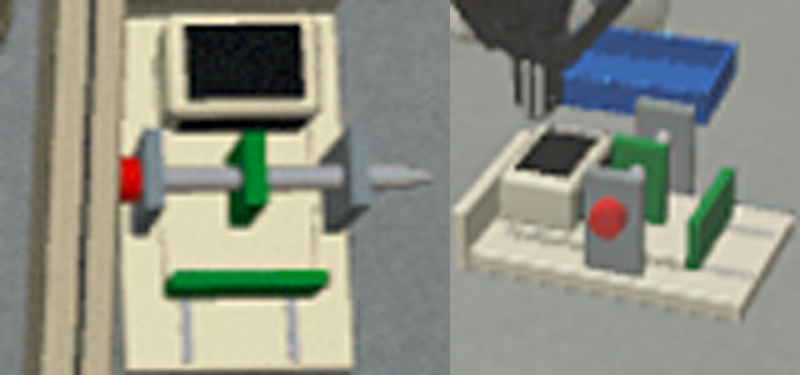

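The picture shows the rod through both ears and the lug, the knob flush on the near ear at (132,178), and the nose sticking out at (430,178). The arm is clear.

```bash
python3 -c "
from rig import arm;print(arm.hand_in())"
```

```text
the job is handed in; nothing more can be done
None
```

I handed the job in at about 32 s of the 72 s allowed: the cassette is home against its stop, and the red-knobbed rod runs through both ears and the lug, released, with its knob against the near ear; the hand-in call returned no verdict.

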